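# Corner check of the parcel scale

## Task

Check the parcel scale for a sticking platform: with the fingertips press down the rubber corner pad on the zeroing knob's side, at the end away from the dial, until the pointer stands at the set marker on the dial, not well past it; keep it there for a moment, then ease it up so that the platform does not snap back and the pointer returns to zero. Then do the same on the diagonally opposite corner pad, beside the dial. Only press the pads: do not pull the platform up or shift the set marker, and leave the check weights and everything else on the bench where they are.

Things in the scene. Friction and masses are not known exactly. Their poses are not given: they have to be found in the camera images.
- scale: parcel scale, fixed to the bench: cream housing 356 x 200 mm, platform at one end, sloping fan dial (x = 104 to 258 mm, nowhere above 90 mm, lower than the platform) at the other. Origin on the bench below the platform's centre; x towards the dial, y to the side with the black zeroing knob (34 mm across, low on the side wall, out to y = 120 mm), z up. Yaw at most 0.6 either way
- platform: square steel platform, 200 mm, on a spring: goes straight down up to 30 mm, 0.654 N per mm. It also rocks: a corner pad pressed at its centre dips a further 0.26 mm per N (up to 4 mm) below the platform's centre, and comes level when let go. Origin under the plate's centre, 102 mm above the bench at rest; plate top 5 mm, tops of the four black rubber corner pads 10 mm above it
- pad_knob: first pad to press: black rubber, 52 x 52 mm, on the platform's corner away from the dial, on the zeroing knob's side (72 mm from the platform's centre against x and 72 mm along y of the scale). Origin at the centre of its top face, 112 mm above the bench at rest; axes as the scale's
- pad_dial: second pad to press: equal pad on the diagonally opposite corner, next to the dial (72 mm along x and 72 mm against y of the scale). Origin at the centre of its top face, 112 mm above the bench at rest
- pointer (a joint): angle of the dial's black pointer, rad: 0 at rest on the zero mark, growing clockwise as the platform goes down, to which it is geared: 0.04654 rad per mm travelled by the platform's centre, 1.396 at the 30 mm (2 kg) full scale
- set_hand (a joint): angle of the set marker, a dark steel tab 12 mm wide with a small round knob, in an arc slot at the dial's rim; same zero and direction as the pointer, which stands at the marker when both angles are equal. Between 0.56 and 1.05 (0.8 to 1.5 kg); stays where it is set
- pointer_tip (a point): tip of the pointer, 75 mm from its pivot
- set_mark (a point): point on the dial at which the set marker points, 75 mm from the pointer's pivot: where the pointer's tip is when it stands at the marker. y axis: along the dial's arc, the way the pointer moves when the platform is pressed
- weight_big: Bystander: the large steel check weight with a knob, 50 mm across, 78 mm tall. Origin on its underside, near the middle
- weight_small: Bystander: the small steel check weight with a knob, 40 mm across, 61 mm tall. Origin on its underside, near the middle
- cutter: Bystander: a box cutter lying flat, 143 mm long, 18 mm high. Origin on its underside, near the middle
- pen: Bystander: a marker pen lying down, 135 mm long, 17 mm thick. Origin on its underside, near the middle
- tape_roll: Bystander: a roll of packing tape lying flat, 104 mm across, 48 mm high. Origin on its underside, near the middle
- parcel: Bystander: a closed cardboard parcel, 150 x 170 mm, 85 mm high. Origin on its underside, near the middle
- scoop: Bystander: an aluminium scoop with a rod handle, 190 mm long overall, 34 mm high. Origin on its underside, near the middle

How it is judged:
On the way, in this order (a step that is already met when the one before it is completed fails the run):
1. the fingers press the pad on the knob's corner and the pointer stands at the set marker (y of pointer_tip in the frame of set_mark between -0.008 and 0.008 m and contact force between the fingers and pad_knob above 2 N), for 0.3 s.
2. the platform is let go and the pointer is back at zero (value of joint pointer between -0.07 and 0.07 rad and contact force between anything else and platform below 0.05 N), for 0.2 s.
3. the fingers press the opposite pad, beside the dial, and the pointer stands at the set marker (y of pointer_tip in the frame of set_mark between -0.008 and 0.008 m and contact force between the fingers and pad_dial above 2 N), for 0.3 s.
At the end, for the whole second after the job is handed in: both pads were pressed in turn until the pointer's tip was within 8 mm of the set marker along the arc, for 0.3 s, and let go; the pointer rests within 0.07 rad of zero, nothing touches the platform, the set marker has not moved by 4 mm and no bystander by 20 mm (all of step 2 and velocity of joint pointer between -0.5 and 0.5 rad/s and distance of set_mark from where it was at the start of the episode below 0.004 m and distance of each of weight_big, weight_small, cutter, pen, tape_roll, parcel, scoop from where it was at the start of the episode below 0.02 m).
It fails at once if the pointer is driven more than 16 mm past the set marker (y of pointer_tip in the frame of set_mark above 0.016 m).
It fails at once if the platform snaps back (pointer returning faster than 10 rad/s, the platform rising faster than 0.21 m/s) (velocity of joint pointer below -10 rad/s).
It fails at once if the platform is pulled up above its rest height by more than 4 mm (value of joint pointer below -0.19 rad).
It fails at once if the set marker is shifted by more than 4 mm (distance of set_mark from where it was at the start of the episode above 0.004 m).
It fails at once if a bystander is lifted, carried or shoved by more than 20 mm (distance of any of weight_big, weight_small, cutter, pen, tape_roll, parcel, scoop from where it was at the start of the episode above 0.02 m).
It also fails if it takes over 48 s, if anything falls off the work surface, if the arm or the gripper's body presses on something with over 40 N, if the wrist force passes 120 N, or if a joint passes its speed limit or range.

## Robot

A 7-joint arm with a two-finger parallel gripper is mounted at the origin on the work surface. World frame = base frame: x ahead of the robot, y to its left, z up, the work surface at z = 0. Lengths are in m, angles in rad, forces in N, time in s.
With the tool pointing down it reaches from about 0.4 to 0.85 m from the base axis. Payload 10.4 kg.
Tool frame: the origin (TCP) lies midway between the tips of the shut fingers; the grasp point (between the pads) lies 19 mm behind it; z points along the fingers, y is the line along which they close (so a half turn about z gives the same grasp; the last joint's range is limited). The gripper opens to 87 mm and grips with 3 to 60 N. Pads are 19 mm wide; open, the fingers measure 117 mm over their backs; the gripper's body (75 mm by 190 mm) begins 51 mm behind the grasp point.
Start: joints at [1.162, 0.332, -0.065, 1.46, 0.022, 1.35, -0.088], TCP at [0.235, -0.579, 0.223] pointing down, gripper open.
Joint ranges: [-2.6, 2.6], [-0.5, 2.12], [-1.47, 1.34], [0.16, 2.42], [-1.27, 4.41], [0.06, 2.06], [-2.6, 2.6]. Speed limits (rad/s): [2.22, 2.22, 2.79, 2.79, 3.14, 3.14, 3.14].

## Interface

Orientations are given as a unit quaternion [x, y, z, w].
In Python, from bench import sensors, eyes, order gives the robot as it stands.
- The arm moves only by the tool arm_command, never from a script. Its argument "steps" is a list of rows, each an object with "rot": the turn, a rotation vector about the world's x, y, z in degrees, a list of three; "slide": the shift along the world's x, y, z in m, a list of three; "grip": the opening, from 0 (shut) to 1 (fully open). A call has exactly 8 rows; each row shifts and turns the commanded pose from where the row before left it; what a row does not reach is not made up. A row lasts 1/8 s, in which the tool goes at most 62.5 mm and 10.7 degrees, less where a joint would pass 70% of its speed; a pose out of reach is approached as far as the arm can. A call with a gripper value outside its range is refused whole. The fingers move at their own pace and stop on an object; "newtons" is the grip in N (left out, the last holds). Time passes only in rows, so rows that do not move let the fingers close, or fill a call up. It gives the time, the measured TCP pose, the force, the opening and the grip force at its end, in the units of the state.
- sensors.read_state(): the state, without advancing time (a new reading comes with each control period).
- eyes.camera(name): name is "scene" or "top"; returns a dict with "pixels" (480x640x3 uint8, red, green, blue), "intrinsics" (3x3 intrinsics, pixels), "pose" (4x4, takes a point from camera to world coordinates). Camera axes: x right, y down, z forward; pixel columns grow to the right and rows downward; lengths in m; the calibration is good to about 2 mm. A picture is of the moment at which its call begins. There is no depth.
- order.close_job(): hands the job in; it is judged then, once.
Trained networks look in a picture, given as the dict that the camera call returned (one of the last four; its "shot" number tells which), for a name from the list of things; names that differ only in an ending like _2 or _b are one class to them, and where a whole thing is asked for, a point or a joint stands for the part that bears it (a point fixed in the world has none). Each returns a list of dicts, best first, with "conf" (0 to 1); they miss things now and then, are a little off and sometimes report something else, mostly with a low value. They report only what shows in the picture. A call takes as long as a camera call.
- eyes.look_for(name, picture): "bbox" ([left, top, right, bottom] in pixels, round what is visible of it).
The state is a dict: "time": time; "joint_positions": joint angles; "joint_vel": joint speeds; "joint_torque": joint torques, N m; "ee_pos": TCP position; "eef_rot": TCP orientation; "ft_force": force on the tool from outside, world axes, zero at the start; "torque": the same for the moment, N m; "width": finger opening in m; "grip_force": force on a finger pad.
Only numpy, scipy, OpenCV 4.12 (cv2) and the standard library are available. Lean on these libraries where they do the work, as an engineer would, in place of code of your own. Each camera call takes 0.05 s, during which the arm holds its last target. There are 200 camera calls.

## Working session

There is one attempt and no reset: what is moved stays moved. The work goes in short steps, Python scripts to look and compute and a tool call to move; the robot and the scene stay as the last step left them, time stands still between calls to the robot, and variables do not carry over. Pictures are saved under pics/ and viewed, at most 10 in all, crops included, and the job is handed in when it is done.

Besides the shell and the picture viewer there is one more tool, called after "Emit:" by a JSON object that holds its "method" and its "body", one argument or row to a line. arm_command: Moves the arm, as the interface text tells. Its arguments: {"type":"object","properties":{"steps":{"type":"array","items":{"type":"object","properties":{"rot":{"type":"array","items":{"type":"number"}},"slide":{"type":"array","items":{"type":"number"}},"grip":{"type":"number"}}}},"newtons":{"type":"number"}},"required":["steps"]}

```bash
mkdir -p pics
cat > h.py <<'E'
import numpy as np, cv2, json
from bench import sensors, eyes, order
def shot(n,fn=None):
    p=eyes.camera(n)
    if fn: cv2.imwrite('pics/'+fn,cv2.cvtColor(p['pixels'],cv2.COLOR_RGB2BGR))
    return p
def ray(p,uv,z):
    K=np.array(p['intrinsics']);T=np.array(p['pose'])
    d=T[:3,:3]@np.linalg.solve(K,[uv[0],uv[1],1]);o=T[:3,3]
    return o+d*(z-o[2])/d[2]
def proj(p,X):
    K=np.array(p['intrinsics']);T=np.array(p['pose'])
    X=np.atleast_2d(X);c=(X-T[:3,3])@T[:3,:3];q=c@K.T
    return q[:,:2]/q[:,2:]
E
python3 - <<'E'
from h import *
for n in ['top','scene']:
    p=shot(n,n+'1.png')
    print(n,np.round(p['pose'],3).tolist(),np.round(p['intrinsics'],1).tolist())
    for t in ['scale','platform','pad_knob','pad_dial','set_hand','pointer']:
        r=eyes.look_for(t,p); print(t,[(np.round(x['bbox']).tolist(),round(x['conf'],2)) for x in r[:4]])
print(sensors.read_state())
E
```

```text
top [[0.011, -0.981, 0.192, 0.277], [-1.0, -0.009, 0.01, -0.002], [-0.008, -0.192, -0.981, 1.691], [0.0, 0.0, 0.0, 1.0]] [[574.8, 0.0, 312.1], [0.0, 574.8, 236.9], [0.0, 0.0, 1.0]]
scale [([266.0, 160.0, 366.0, 290.0], 0.59), ([325.0, 200.0, 349.0, 225.0], 0.2)]
platform [([278.0, 200.0, 362.0, 286.0], 0.97), ([290.0, 172.0, 299.0, 178.0], 0.44)]
pad_knob [([290.0, 270.0, 315.0, 285.0], 0.9)]
pad_dial [([326.0, 200.0, 348.0, 223.0], 0.84)]
set_hand []
pointer [([293.0, 173.0, 299.0, 177.0], 0.52), ([277.0, 200.0, 362.0, 288.0], 0.47)]
scene [[-0.131, 0.712, -0.69, 1.554], [0.991, 0.09, -0.095, 0.125], [-0.005, -0.696, -0.718, 1.109], [0.0, 0.0, 0.0, 1.0]] [[591.0, 0.0, 323.9], [0.0, 591.0, 234.4], [0.0, 0.0, 1.0]]
scale [([281.0, 196.0, 393.0, 348.0], 0.65)]
platform [([278.0, 197.0, 378.0, 272.0], 0.57)]
pad_knob [([335.0, 197.0, 361.0, 213.0], 0.57), ([271.0, 303.0, 288.0, 352.0], 0.26)]
pad_dial [([289.0, 247.0, 318.0, 267.0], 0.57)]
set_hand [([135.0, 169.0, 192.0, 214.0], 0.51), ([342.0, 278.0, 348.0, 286.0], 0.45)]
pointer []
{'time': 0.7, 'joint_positions': array([ 1.16241497,  0.33217171, -0.06467774,  1.46008546,  0.02159834,
        1.34990153, -0.08850797]), 'joint_vel': array([-0.00083747,  0.00018809,  0.00021256,  0.00013691,  0.00137533,
       -0.00033683,  0.00065902]), 'joint_torque': array([ 6.53796742e-04, -6.22905278e+01,  2.54179660e-02, -3.90064287e+01,
       -6.09494839e-02,  3.15646199e-02,  4.80806861e-06]), 'ee_pos': array([ 0.23519346, -0.57909028,  0.22260009]), 'eef_rot': array([9.81456735e-01, 1.91683785e-01, 1.97629765e-05, 6.11739470e-05]), 'ft_force': array([-0.50391414,  0.26624552,  0.74050927]), 'torque': array([-0.01184207,  0.01066362, -0.03221888]), 'grip_force': 0.0, 'width': 0.0871614935815432}
```

Run:
```python
import cv2
a=cv2.imread('pics/top1.png')[130:310,210:450];cv2.imwrite('pics/a.png',cv2.resize(a,(800,600),interpolation=cv2.INTER_CUBIC))
a=cv2.imread('pics/scene1.png')
cv2.imwrite('pics/b.png',a)
```

```text
(no output)
```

View pics/a.png

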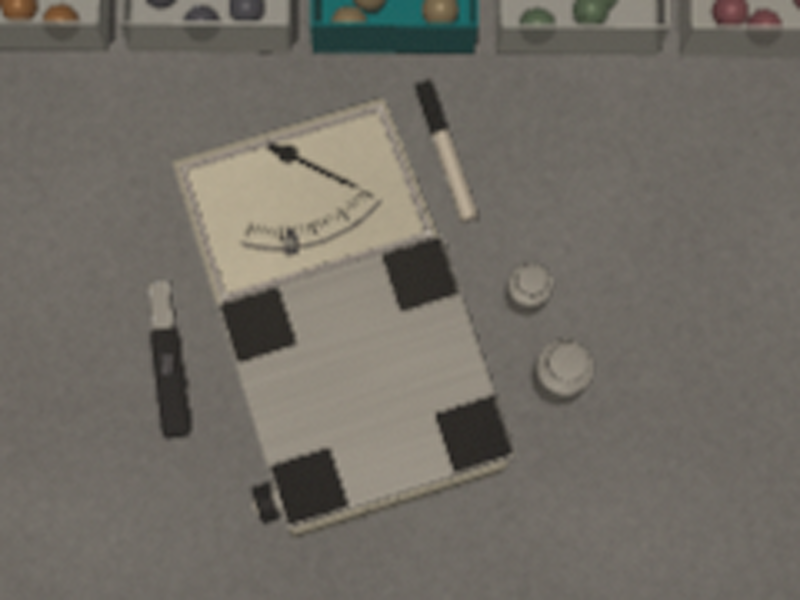

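View pics/b.png

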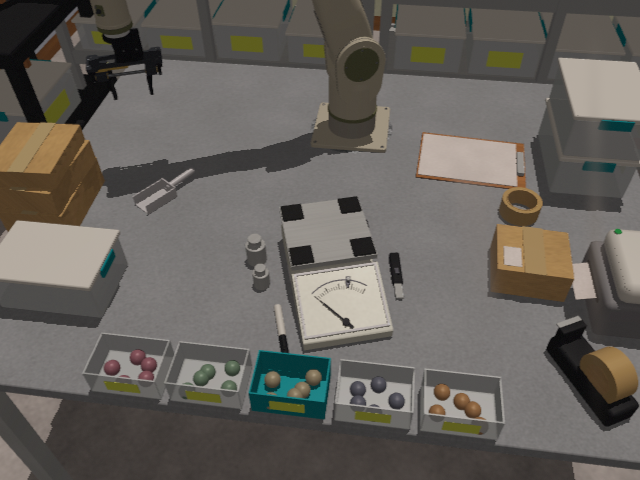

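The top view shows the scale's dial end pointing away from the robot, with the black knob at the left (about px 289,280). So pad_knob is the lower-left pad (303,276) and pad_dial the upper-right pad (336,212). The set marker is near (297,203). Next I'll fit the pose and enlarge the dial.

Run:
```python
from h import *
from scipy.optimize import least_squares
import pickle
T=shot('top');S=shot('scene')
loc=np.array([[-.072,.072],[.072,-.072],[.072,.072],[-.072,-.072]])
guess={'T':[(303,275.8),(336,212.2),(287.7,227.2),(352.2,259.6)],'S':[(349,205),(301,255),(361.5,247),(292,212)]}
def cent(p,g):
    g0=cv2.cvtColor(p['pixels'],cv2.COLOR_RGB2GRAY)
    n,l,st,c=cv2.connectedComponentsWithStats((g0<60).astype('uint8'))
    out=[]
    for u in g:
        k=l[int(round(u[1])),int(round(u[0]))]; out.append(c[k]); print(u,np.round(c[k],1),st[k,4])
    return np.array(out)
ct=cent(T,guess['T']);cs=cent(S,guess['S'])
def pts(v):
    c,s=np.cos(v[2]),np.sin(v[2]);R=np.array([[c,-s],[s,c]])
    return np.c_[loc@R.T+v[:2],np.full(4,.111)]
f=lambda v:np.r_[(proj(T,pts(v))-ct).ravel(),(proj(S,pts(v))-cs).ravel()]
r=least_squares(f,[.53,0,.3],loss='soft_l1');print(r.x,np.round(r.fun.reshape(-1,2),1).tolist());np.save('pose.npy',r.x)
print(pts(r.x))
for n,p in(('T',T),('S',S)): pickle.dump({k:np.array(p[k]) for k in('intrinsics','pose')},open(n+'.pkl','wb'))
a=T['pixels'][165:215,265:345];b=S['pixels'][265:345,285:395]
a=cv2.resize(a,(640,400),interpolation=cv2.INTER_CUBIC)[:260+140];b=cv2.resize(b,(770,560),interpolation=cv2.INTER_CUBIC)
cv2.imwrite('pics/c.png',a[:,:,::-1]);cv2.imwrite('pics/d.png',b[:,:,::-1])
```

```text
(303, 275.8) [302.4 275.4] 312
(336, 212.2) [335.6 211.8] 289
(287.7, 227.2) [287. 227.] 299
(352.2, 259.6) [351.7 259.7] 312
(349, 205) [349.  204.8] 303
(301, 255) [301.  255.2] 384
(361.5, 247) [362.3 246.4] 375
(292, 212) [291.7 212.4] 311
[ 0.57043913 -0.0057129   0.31852168] [[-0.3, -0.9], [-0.1, -1.0], [-0.2, -1.0], [-0.1, -0.9], [-0.0, -1.5], [-0.1, -1.5], [0.0, -1.5], [-0.2, -1.4]]
[[ 0.47951304  0.04011772  0.111     ]
 [ 0.66136522 -0.05154353  0.111     ]
 [ 0.61626975  0.08521319  0.111     ]
 [ 0.5246085  -0.09663899  0.111     ]]
```

View pics/c.png

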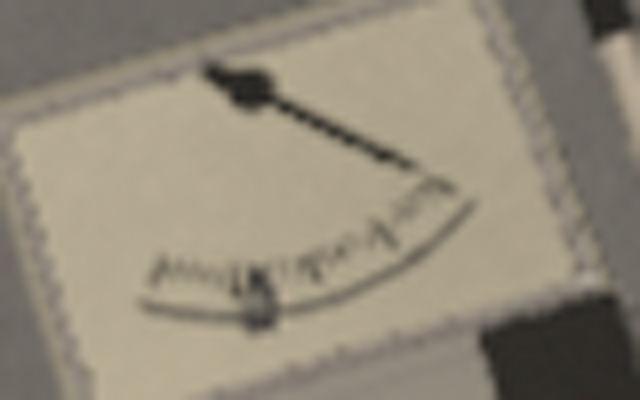

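View pics/d.png

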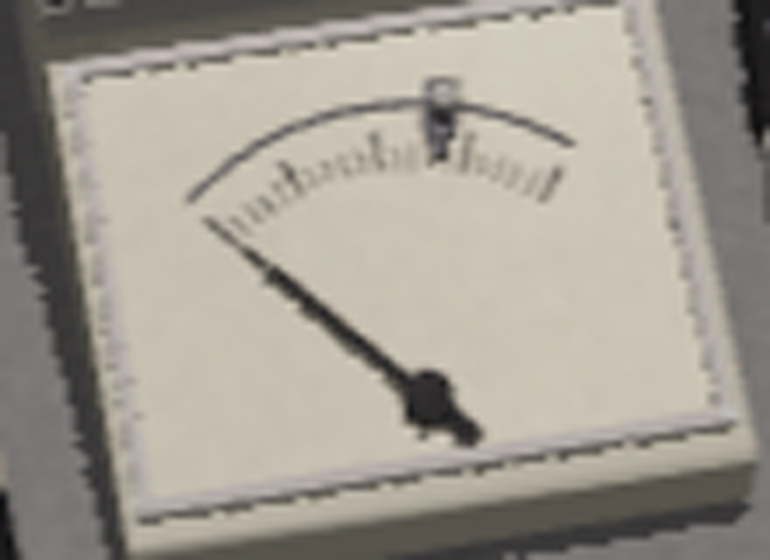

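Run:
```python
from h import *
from scipy.optimize import least_squares
def run(c,k,m):
    d=np.array(k[0])-c;th=np.array(k[1]);a=np.arctan2(d[:,1],d[:,0])
    pred=lambda v,t:np.arctan2(np.sin(t+v[0])+v[1]*np.cos(t+v[0]),np.cos(t+v[0])*v[2])
    w=lambda x:(x+np.pi)%(2*np.pi)-np.pi
    r=least_squares(lambda v:w(pred(v,th)-a),[a[0],0,1]);am=np.arctan2(*(np.array(m)-c)[::-1])
    t=np.linspace(.4,1.2,801);print(r.x,np.round(r.fun,3),t[np.argmin(abs(w(pred(r.x,t)-am)))])
run(np.array([428,398]),([(210,220),(290,172),(376,143),(465,148),(552,183)],np.arange(5)*.349),(439,155))
```

```text
[-2.46991273  0.04810367  1.02844549] [ 0.002 -0.001 -0.004  0.006 -0.003] 0.9430000000000001
```

Emit:
{"method": "arm_command", "body": {
  "steps": [
    {"slide": [0.025,0.05,0],"grip": 0},
    {"slide": [0.025,0.05,0],"grip": 0},
    {"slide": [0.025,0.05,0],"grip": 0},
    {"slide": [0.025,0.05,0],"grip": 0},
    {"slide": [0.025,0.05,0],"grip": 0},
    {"slide": [0.025,0.05,0],"grip": 0},
    {"slide": [0.025,0.05,0],"grip": 0},
    {"slide": [0.025,0.05,0],"grip": 0}
  ],
  "newtons": 20
}}

```text
schema error: expected keys rot, slide, grip
```

Emit:
{"method": "arm_command", "body": {
  "steps": [
    {"rot": [0,0,0],"slide": [0.025,0.05,0],"grip": 0},
    {"rot": [0,0,0],"slide": [0.025,0.05,0],"grip": 0},
    {"rot": [0,0,0],"slide": [0.025,0.05,0],"grip": 0},
    {"rot": [0,0,0],"slide": [0.025,0.05,0],"grip": 0},
    {"rot": [0,0,0],"slide": [0.025,0.05,0],"grip": 0},
    {"rot": [0,0,0],"slide": [0.025,0.05,0],"grip": 0},
    {"rot": [0,0,0],"slide": [0.025,0.05,0],"grip": 0},
    {"rot": [0,0,0],"slide": [0.025,0.05,0],"grip": 0}
  ],
  "newtons": 20
}}

```text
time: 1.8
ee_pos: [0.4358, -0.1775, 0.2229]
eef_rot: [0.981, 0.192, 0.0, 0.0]
ft_force: [0.6, -0.6, 0.3]
width: 0.015
grip_force: 0.0
```

Emit:
{"method": "arm_command", "body": {
  "steps": [
    {"rot": [0,0,0],"slide": [0.0088,0.0435,0],"grip": 0},
    {"rot": [0,0,0],"slide": [0.0088,0.0435,0],"grip": 0},
    {"rot": [0,0,0],"slide": [0.0088,0.0435,0],"grip": 0},
    {"rot": [0,0,0],"slide": [0.0088,0.0435,0],"grip": 0},
    {"rot": [0,0,0],"slide": [0.0088,0.0435,0],"grip": 0},
    {"rot": [0,0,0],"slide": [0,0,-0.04],"grip": 0},
    {"rot": [0,0,0],"slide": [0,0,-0.04],"grip": 0},
    {"rot": [0,0,0],"slide": [0,0,0],"grip": 0}
  ]
}}

```text
time: 2.8
ee_pos: [0.4774, 0.0383, 0.1406]
eef_rot: [0.981, 0.192, -0.002, -0.001]
ft_force: [-0.2, 0.1, 1.1]
width: 0.0007
grip_force: 0.0
```

Run:
```python
from h import *
S=shot('scene');s=sensors.read_state();print(s['ee_pos'],s['ft_force'],s['width'])
a=cv2.resize(S['pixels'][160:360,260:420],(480,600),interpolation=cv2.INTER_CUBIC)
T=shot('top');b=cv2.resize(T['pixels'][150:300,250:330],(320,600),interpolation=cv2.INTER_CUBIC)
cv2.imwrite('pics/e.png',np.hstack([a,b])[:,:,::-1])
```

```text
[0.47876884 0.03845605 0.1426303 ] [-0.01858919 -0.80114365  0.73764034] 0.0003423664995645395
```

View pics/e.png

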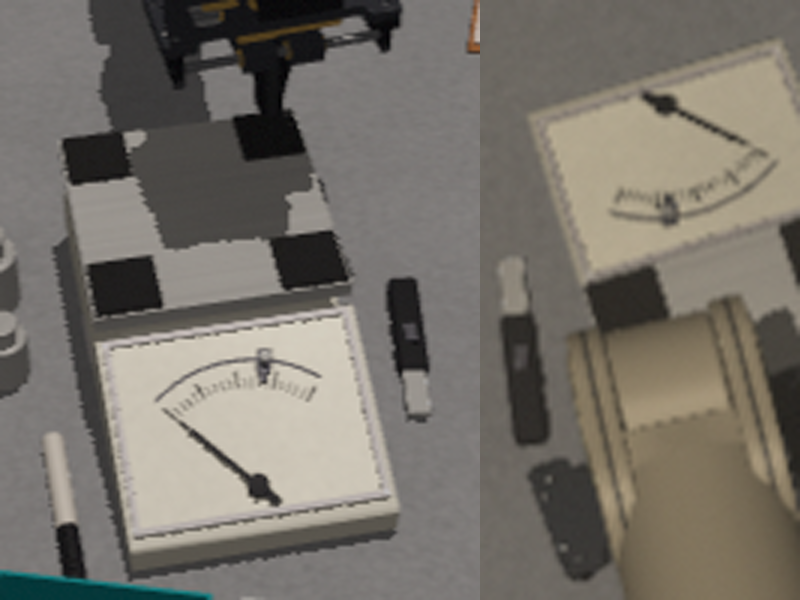

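The scene view shows the shut fingertips over the knob-side rear pad (crop 270,120). The pointer is at zero, the marker is at (264,365), and the dial is fully visible from the scene camera.

Emit:
{"method": "arm_command", "body": {
  "steps": [
    {"rot": [0,0,0],"slide": [0,0,-0.008],"grip": 0},
    {"rot": [0,0,0],"slide": [0,0,-0.008],"grip": 0},
    {"rot": [0,0,0],"slide": [0,0,-0.006],"grip": 0},
    {"rot": [0,0,0],"slide": [0,0,-0.006],"grip": 0},
    {"rot": [0,0,0],"slide": [0,0,-0.006],"grip": 0},
    {"rot": [0,0,0],"slide": [0,0,-0.006],"grip": 0},
    {"rot": [0,0,0],"slide": [0,0,-0.004],"grip": 0},
    {"rot": [0,0,0],"slide": [0,0,0],"grip": 0}
  ]
}}

```text
time: 3.9
ee_pos: [0.4791, 0.0385, 0.0986]
eef_rot: [0.981, 0.192, -0.0, 0.0]
ft_force: [-2.7, -0.4, 8.1]
width: 0.0002
grip_force: 3.9
```

```bash
cat > m.py <<'E'
from h import *
S=shot('scene');s=sensors.read_state();print(s['time'],s['ee_pos'],s['ft_force'])
# pointer direction: dark pixels in an annulus around the pivot, scene view
K=8;x0,y0=285,265
g=cv2.resize(cv2.cvtColor(S['pixels'],cv2.COLOR_RGB2GRAY)[y0:345,x0:395],None,fx=7,fy=7,interpolation=cv2.INTER_CUBIC).astype(float)
c=np.array([428,398]);t=np.linspace(-.3,1.4,341)
a=np.arctan2(np.sin(t-2.4699)+.0481*np.cos(t-2.4699),np.cos(t-2.4699)*1.02845)
r=np.arange(70,190)
u=(c[0]+np.outer(np.cos(a),r)).astype('f4');v=(c[1]+np.outer(np.sin(a),r)).astype('f4')
m=cv2.remap(g.astype('f4'),u,v,cv2.INTER_LINEAR).mean(1)
w=np.clip(m.min()+30-m,0,None);print('pointer',(w*t).sum()/w.sum(),m.min(),np.median(m),'marker .943')
E
python3 m.py
```

```text
3.95 [0.47917147 0.03851125 0.09871039] [-3.46459335 -0.70801658  7.9564174 ]
pointer 0.5600260958168628 53.668312 194.94164 marker .943
```

Emit:
{"method": "arm_command", "body": {
  "steps": [
    {"rot": [0,0,0],"slide": [0,0,-0.003],"grip": 0},
    {"rot": [0,0,0],"slide": [0,0,-0.003],"grip": 0},
    {"rot": [0,0,0],"slide": [0,0,-0.002],"grip": 0},
    {"rot": [0,0,0],"slide": [0,0,-0.0015],"grip": 0},
    {"rot": [0,0,0],"slide": [0,0,0],"grip": 0},
    {"rot": [0,0,0],"slide": [0,0,0],"grip": 0},
    {"rot": [0,0,0],"slide": [0,0,0],"grip": 0},
    {"rot": [0,0,0],"slide": [0,0,0],"grip": 0}
  ]
}}

```text
time: 4.95
ee_pos: [0.4791, 0.0385, 0.0896]
eef_rot: [0.981, 0.192, -0.0, 0.0]
ft_force: [-5.5, -0.6, 12.3]
width: 0.0003
grip_force: 6.5
```

```bash
python3 m.py
python3 - <<'E'
from h import *
S=shot('scene');cv2.imwrite('pics/f.png',cv2.resize(S['pixels'][190:350,270:400],(650,800)[:2] if 0 else (488,600),interpolation=cv2.INTER_CUBIC)[:,:,::-1])
E
```

```text
5.0 [0.4791188  0.03854056 0.08962142] [-6.02698256  0.21936884 12.87249151]
pointer 0.922972532925511 66.41792 194.92545 marker .943
```

View pics/f.png

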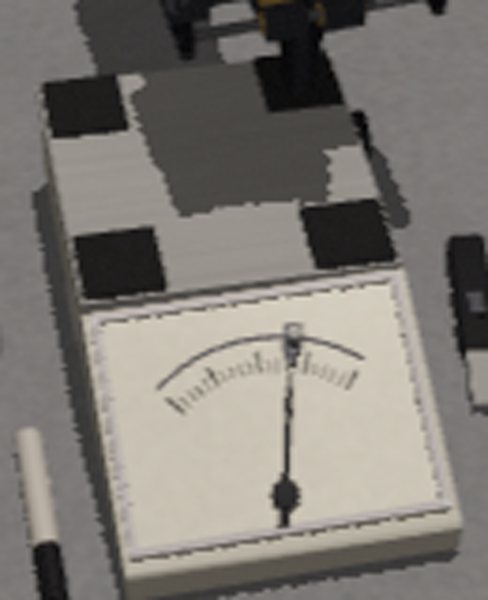

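The pointer (base 285,495) lies on the set marker (292,340), and it held there for over 0.5 s. Now I'll ease up.

Emit:
{"method": "arm_command", "body": {
  "steps": [
    {"rot": [0,0,0],"slide": [0,0,-0.0],"grip": 0},
    {"rot": [0,0,0],"slide": [0,0,0.004],"grip": 0},
    {"rot": [0,0,0],"slide": [0,0,0.006],"grip": 0},
    {"rot": [0,0,0],"slide": [0,0,0.006],"grip": 0},
    {"rot": [0,0,0],"slide": [0,0,0.005],"grip": 0},
    {"rot": [0,0,0],"slide": [0,0,0.005],"grip": 0},
    {"rot": [0,0,0],"slide": [0,0,0.01],"grip": 0},
    {"rot": [0,0,0],"slide": [0,0,0.015],"grip": 0}
  ]
}}

```text
time: 6.05
ee_pos: [0.479, 0.0384, 0.1407]
eef_rot: [0.981, 0.192, -0.0, -0.0]
ft_force: [0.7, 0.1, 0.4]
width: 0.0003
grip_force: 0.0
```

```bash
python3 m.py
```

```text
6.1 [0.48022201 0.03866168 0.14287206] [1.31930999 0.3475053  2.19782843]
pointer -0.011064343249147929 44.362923 196.33517 marker .943
```

Emit:
{"method": "arm_command", "body": {
  "steps": [
    {"rot": [0,0,0],"slide": [0,0,0.01],"grip": 0},
    {"rot": [0,0,0],"slide": [0.0303,-0.015,0],"grip": 0},
    {"rot": [0,0,0],"slide": [0.0303,-0.015,0],"grip": 0},
    {"rot": [0,0,0],"slide": [0.0303,-0.015,0],"grip": 0},
    {"rot": [0,0,0],"slide": [0.0303,-0.015,0],"grip": 0},
    {"rot": [0,0,0],"slide": [0.0303,-0.015,0],"grip": 0},
    {"rot": [0,0,0],"slide": [0.0303,-0.015,0],"grip": 0},
    {"rot": [0,0,0],"slide": [0,0,-0.01],"grip": 0}
  ]
}}

```text
time: 7.1
ee_pos: [0.6626, -0.0532, 0.14]
eef_rot: [0.982, 0.191, 0.0, 0.0]
ft_force: [0.0, -0.1, 0.1]
width: 0.0002
grip_force: 0.0
```

```bash
python3 m.py
python3 - <<'E'
from h import *
S=shot('scene');T=shot('top')
f=lambda i:cv2.resize(i,(400,480),interpolation=cv2.INTER_CUBIC)
cv2.imwrite('pics/g.png',np.hstack([f(S['pixels'][170:350,260:410]),f(T['pixels'][150:290,250:367])])[:,:,::-1])
E
```

```text
7.15 [ 0.66074379 -0.05197609  0.13806703] [ 0.24007056  0.06856704 -1.40224677]
pointer -0.010846069072055637 45.773403 199.69336 marker .943
```

View pics/g.png

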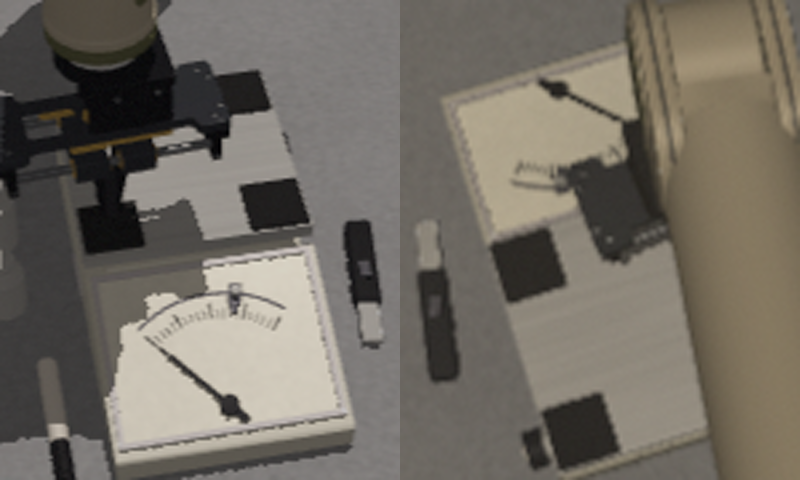

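The fingertips are over the dial-side pad (scene crop 112,220), the pointer is at zero and the dial is visible. Now I'll press.

Emit:
{"method": "arm_command", "body": {
  "steps": [
    {"rot": [0,0,0],"slide": [0,0,-0.008],"grip": 0},
    {"rot": [0,0,0],"slide": [0,0,-0.008],"grip": 0},
    {"rot": [0,0,0],"slide": [0,0,-0.006],"grip": 0},
    {"rot": [0,0,0],"slide": [0,0,-0.006],"grip": 0},
    {"rot": [0,0,0],"slide": [0,0,-0.006],"grip": 0},
    {"rot": [0,0,0],"slide": [0,0,-0.005],"grip": 0},
    {"rot": [0,0,0],"slide": [0,0,-0.003],"grip": 0},
    {"rot": [0,0,0],"slide": [0,0,0],"grip": 0}
  ]
}}

```text
time: 8.25
ee_pos: [0.6611, -0.0516, 0.0985]
eef_rot: [0.981, 0.192, 0.0, 0.0]
ft_force: [-3.4, 0.1, 6.7]
width: 0.0005
grip_force: 3.8
```

```bash
python3 m.py
```

```text
8.3 [ 0.66110206 -0.05160211  0.09866807] [-2.89564081  0.03250265  6.40269483]
pointer 0.5557352782273577 56.848232 197.72955 marker .943
```

Emit:
{"method": "arm_command", "body": {
  "steps": [
    {"rot": [0,0,0],"slide": [0,0,-0.003],"grip": 0},
    {"rot": [0,0,0],"slide": [0,0,-0.003],"grip": 0},
    {"rot": [0,0,0],"slide": [0,0,-0.002],"grip": 0},
    {"rot": [0,0,0],"slide": [0,0,-0.0017],"grip": 0},
    {"rot": [0,0,0],"slide": [0,0,0],"grip": 0},
    {"rot": [0,0,0],"slide": [0,0,0],"grip": 0},
    {"rot": [0,0,0],"slide": [0,0,0],"grip": 0},
    {"rot": [0,0,0],"slide": [0,0,0],"grip": 0}
  ]
}}

```text
time: 9.3
ee_pos: [0.6613, -0.0516, 0.0898]
eef_rot: [0.981, 0.192, 0.0, 0.0]
ft_force: [-6.1, -0.3, 12.8]
width: -0.0001
grip_force: 6.2
```

```bash
python3 m.py
```

```text
9.35 [ 0.66124947 -0.05159691  0.08974654] [-5.1439113  -0.22390628 12.282313  ]
pointer 0.9094019447999216 54.34974 197.32867 marker .943
```

Emit:
{"method": "arm_command", "body": {
  "steps": [
    {"rot": [0,0,0],"slide": [0,0,-0.0006],"grip": 0},
    {"rot": [0,0,0],"slide": [0,0,0],"grip": 0},
    {"rot": [0,0,0],"slide": [0,0,0],"grip": 0},
    {"rot": [0,0,0],"slide": [0,0,0],"grip": 0},
    {"rot": [0,0,0],"slide": [0,0,0.004],"grip": 0},
    {"rot": [0,0,0],"slide": [0,0,0.005],"grip": 0},
    {"rot": [0,0,0],"slide": [0,0,0.005],"grip": 0},
    {"rot": [0,0,0],"slide": [0,0,0.005],"grip": 0}
  ]
}}

```text
time: 10.35
ee_pos: [0.661, -0.0516, 0.1072]
eef_rot: [0.981, 0.192, 0.0, 0.0]
ft_force: [-1.6, 0.2, 2.4]
width: 0.0004
grip_force: 1.3
```

Emit:
{"method": "arm_command", "body": {
  "steps": [
    {"rot": [0,0,0],"slide": [0,0,0.005],"grip": 0},
    {"rot": [0,0,0],"slide": [0,0,0.005],"grip": 0},
    {"rot": [0,0,0],"slide": [0,0,0.01],"grip": 0},
    {"rot": [0,0,0],"slide": [0,0,0.02],"grip": 0},
    {"rot": [0,0,0],"slide": [0,0,0.02],"grip": 0},
    {"rot": [0,0,0],"slide": [0,0,0],"grip": 0},
    {"rot": [0,0,0],"slide": [0,0,0],"grip": 0},
    {"rot": [0,0,0],"slide": [0,0,0],"grip": 0}
  ]
}}

```text
time: 11.35
ee_pos: [0.6606, -0.0516, 0.1659]
eef_rot: [0.981, 0.192, -0.001, -0.0]
ft_force: [0.4, 0.8, 0.2]
width: 0.0003
grip_force: 0.0
```

```bash
python3 m.py; python3 -c "
from h import *
print(order.close_job())"
```

```text
11.4 [ 0.66060103 -0.05159482  0.16592481] [-0.06261253  0.09299557 -0.99000179]
pointer -0.011417844694507441 45.998528 199.91116 marker .943
the job is handed in; nothing more can be done
None
```

I pressed both corner pads in turn until the pointer was within about 3 mm of the set marker, held each for about half a second, and eased each up to zero; the job was handed in at about 11.4 s, but no verdict came back.

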